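# Put the joinery bench kit back in its places

### The job

Put the four loose pieces of the bench kit back in their places: the steel drill sleeve pushed fully home in the bore of the wooden block, the tape roll over the wooden post and down flat on its board, the cork sanding block flat on the long dark silhouette and the half-round wooden block flat on the half-round silhouette, each block squarely covering its silhouette. Any order will do; leave everything released and at rest.

Things in the scene. Friction and masses are not known exactly. Their poses are not given: they have to be found in the camera images.
- sleeve_mid (a point): Loose steel flanged drill sleeve, 56 mm tall, standing upright (z up). From the foot: shank 26 mm in diameter and 28 mm long with a 1.5 mm chamfer at the foot, flange 40 mm in diameter and 4 mm thick, then a plain round head 28 mm in diameter and 24 mm tall, which is where to grip it. The point is on the axis half-way up, level with the underside of the flange; the head spans 4 to 28 mm above it. About 0.16 kg.
- tape_mid (a point): Loose roll of tan masking tape, lying flat: a rigid ring 60 mm outside diameter, 38 mm inside, 24 mm tall. The point is at the centre of the ring half-way up. Can be gripped across its outside.
- cork_mid (a point): Loose cork sanding block, brown, 100 mm long (its x) by 44 mm wide (its y) by 30 mm tall (z up). The point is at its centre half-way up. Either end may lead.
- half_mid (a point): Loose half-round block of pale wood: seen from above a half disc of radius 45 mm, 30 mm tall (z up). The point is half-way up, half-way between the middle of the straight side and the top of the curve: the straight side is 22.5 mm away towards its -x and runs along its y (90 mm long), the crown of the curve is 22.5 mm away towards its +x. It can be gripped 45 mm wide between the straight side and the crown.
- bore (a point): Bore in a fixed brown wooden block 70 x 70 x 30 mm tall that stands on the bench: a round through hole for the drill sleeve, 27.5 mm in diameter with a 2 mm chamfer. The point is at the centre of the mouth, on the block's top face; z up. With the sleeve home its flange rests on this face.
- post (a point): Upright round wooden post 18 mm in diameter and 40 mm tall on a fixed plywood board 90 x 90 x 6 mm thick, for the tape roll, with a dark round mark about its foot. The point is at the foot of the post, on its axis, on the board's top face; z up.
- long_mark (a point): Dark oblong silhouette 106 x 50 mm on a fixed plywood board 124 x 66 x 6 mm thick, for the cork block. The point is at the silhouette's centre on the board's top face; x along its length, z up.
- half_mark (a point): Dark half-disc silhouette of radius 48 mm on a fixed plywood board 69 x 116 x 6 mm thick, for the half-round block. The point is on the board's top face 1.5 mm inside the middle of the silhouette's straight edge, where the middle of the block's straight side belongs; the straight edge runs along y and the curve bulges towards +x, so the block's centre point belongs 22.5 mm along +x from here, its own x the same way; z up.
Things that resemble listed ones, but are neither listed nor needed, are in the scene too. What is shaped like the part that bears half_mid but purple is not meant.

How it is judged:
By the outcome, as a careful person would: the job done as asked, in the order asked, and still so for the second after the job is handed in, with the robot touching nothing.
It also fails if it takes over 125 s, if anything falls off the work surface, if the arm or the gripper's body presses on something with over 40 N, if the wrist force passes 120 N, or if a joint passes its speed limit or range.

### The arm

A 6-joint arm with a two-finger parallel gripper is mounted at the origin on the work surface. World frame = base frame: x ahead of the robot, y to its left, z up, the work surface at z = 0. Lengths are in mm, angles in rad, forces in N, time in s.
With the tool pointing down it reaches from about 350 to 875 mm from the base axis. Payload 4.2 kg.
Tool frame: the origin (TCP) lies between the finger pads; the fingertips stand 11 mm ahead of it and the grasp point (between the pads) lies 8 mm behind it; z points along the fingers, y is the direction in which the jaws open and shut (so a half turn about z gives the same grasp; the last joint's range is limited). The gripper opens to 85 mm and grips with 20 to 120 N. Pads are 22 mm wide; open, the fingers measure 114 mm over their backs; the gripper's body (76 mm by 85 mm) begins 54 mm behind the grasp point. The pads swing forward as they close: fully open they stand 13 mm farther back than shut.
Start: joints at [-0.939, 0.385, 0.008, 0, -1.194, -0.259], TCP at [227.654, -582.042, 242.312] pointing down, gripper open.
Joint ranges: [-3.14, 3.14], [-1.21, 2.06], [-1.07, 1.41], [-3.16, 2.05], [-2.99, -0.16], [-3.1, 3.1]. Speed limits (rad/s): [2.79, 2.79, 3.14, 3.14, 3.14, 3.14].

### API

Orientations are given as a unit quaternion [x, y, z, w].
In Python, from bench import * gives the robot as it stands.
- The arm moves only by the tool servo_tool, never from a script. Its argument "rows" is a list of rows, each a list of 7 numbers: the opening, from 0 (shut) to 1 (fully open), then the shift along the tool's x, y, z in cm, then the turn, a rotation vector about the tool's x, y, z in degrees. A call has 1 to 12 rows; each row shifts and turns the commanded pose from where the row before left it, along the tool's axes as they then stand; what a row does not reach is not made up. A row lasts 1/10 s, in which the tool goes at most 50 mm and 8.59 degrees, less where a joint would pass 70% of its speed; a pose out of reach is approached as far as the arm can. A call is refused whole if a number of a shift passes 5 or a number of a turn 8.59, either way. A call with a gripper value outside its range is refused whole. The fingers move at their own pace and stop on an object; the grip force is fixed at half the most. Time passes only in rows, so rows that do not move let the fingers close. It gives the time, the measured TCP pose, the force and the opening at its end, in the units of the state.
- read_state(): the state, without advancing time (a new reading comes with each control period).
- get_image(name): name is "scene" or "top" or "wrist"; returns a dict with "image" (400x640x3 uint8, red, green, blue), "mtx" (3x3 intrinsics, pixels), "extrinsics" (4x4, takes a point from camera to world coordinates). Camera axes: x right, y up, looking along -z (the intrinsics and any distortion apply to the point x, -y, -z); pixel columns grow to the right and rows downward; lengths in mm; the calibration is good to about 2 mm. A picture is of the moment at which its call begins. There is no depth.
- job_done(): hands the job in, once; it reports no verdict.
The state is a dict: "clock": time; "joints": joint angles; "joint_vel": joint speeds; "joint_efforts": joint torques, N m; "position": TCP position; "ee_rot": TCP orientation; "contact_force": force on the tool from outside, world axes, zero at the start; "wrist_torque": the same for the moment, N m; "gripper_width": finger opening in mm.
Only numpy, scipy, OpenCV 4.12 (cv2) and the standard library are available. Lean on these libraries where they do the work, as an engineer would, in place of code of your own. Each camera call takes 0.05 s, during which the arm holds its last target. There are 200 camera calls.

## Working session

There is one attempt and no reset: what is moved stays moved. The work goes in short steps, Python scripts to look and compute and a tool call to move; the robot and the scene stay as the last step left them, time stands still between calls to the robot, and variables do not carry over. Pictures are saved under pics/ and viewed, about 12 in all and at most 16, crops included, and the job is handed in when it is done.

Besides the shell and the picture viewer there is one more tool, called after "Emit:" in YAML: its name, and indented under it one key for each argument. servo_tool: Moves the arm, as the interface text tells. Its arguments: {"type":"object","properties":{"rows":{"type":"array","items":{"type":"array","items":{"type":"number"}}}},"required":["rows"]}

```bash
ls; mkdir -p pics
cat > h.py <<'E'
from bench import *
import numpy as np, cv2
def save(n,im): cv2.imwrite('pics/'+n,cv2.cvtColor(im,cv2.COLOR_RGB2BGR))
def ray(g,u,v,z):
    K=np.array(g['mtx']);E=np.array(g['extrinsics'])
    d=np.linalg.inv(K)@[u,v,1]; d=E[:3,:3]@[d[0],-d[1],-d[2]]; o=E[:3,3]
    return o+d*(z-o[2])/d[2]
def proj(g,p):
    K=np.array(g['mtx']);E=np.array(g['extrinsics'])
    c=E[:3,:3].T@(np.array(p)-E[:3,3]); q=K@[c[0],-c[1],-c[2]]; return q[:2]/q[2]
E
python3 - <<'E'
from h import *
s=read_state();print({k:np.round(v,3).tolist() for k,v in s.items()})
for n in('top','scene'):
    g=get_image(n);save(n+'0.png',g['image']);print(np.round(g['mtx'],1).tolist(),np.round(g['extrinsics'],3).tolist(),[k for k in g])
    np.savez(n+'0.npz',**g)
E
```

```text
pics
{'clock': 0.0, 'joints': [-0.939, 0.386, 0.007, -0.0, -1.194, -0.259], 'joint_vel': [0.0, -0.001, 0.0, 0.0, -0.001, 0.002], 'joint_efforts': [-0.0, -39.229, 18.84, 4.186, -0.005, 0.0], 'position': [227.447, -581.553, 241.206], 'ee_rot': [-0.185, 0.983, 0.001, -0.0], 'contact_force': [-0.029, -0.19, -0.499], 'wrist_torque': [-0.041, -0.006, 0.03], 'gripper_width': 84.86}
[[407.9, 0.0, 319.0], [0.0, 407.9, 195.9], [0.0, 0.0, 1.0]] [[-0.001, 0.995, -0.099, 368.16], [-1.0, 0.002, 0.027, 1.999], [0.027, 0.099, 0.995, 937.887], [0.0, 0.0, 0.0, 1.0]] ['image', 'mtx', 'extrinsics']
[[427.8, 0.0, 326.9], [0.0, 427.8, 201.1], [0.0, 0.0, 1.0]] [[0.791, -0.338, 0.51, 1015.183], [0.612, 0.465, -0.64, -696.66], [-0.021, 0.818, 0.574, 654.633], [0.0, 0.0, 0.0, 1.0]] ['image', 'mtx', 'extrinsics']
```

View pics/top0.png

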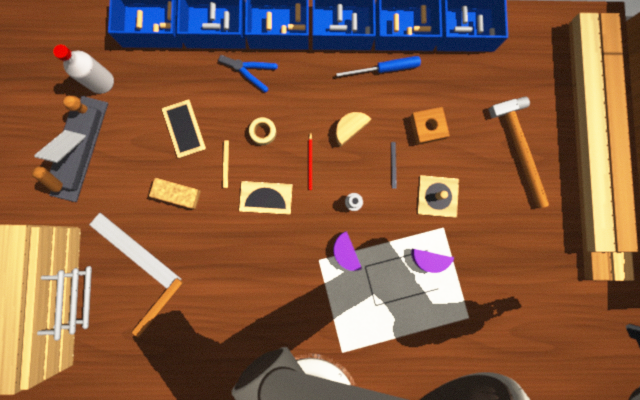

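View pics/scene0.png

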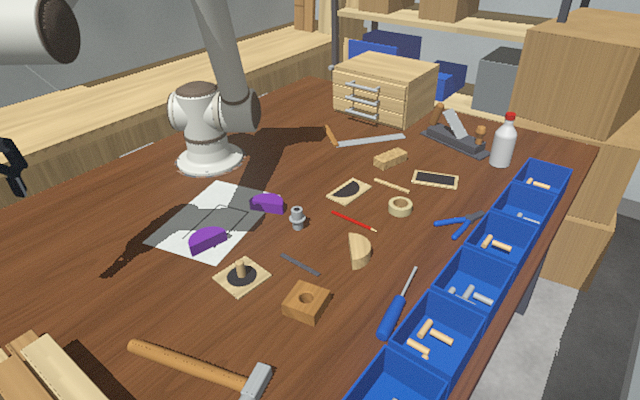

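The top view shows the cork block at (175,193), long mark at (184,128), tape at (262,131), half mark at (266,197), half block at (352,127), sleeve at (354,201), bore at (432,124) and post at (441,196). The purple half-discs are decoys. The scene view agrees.

```bash
cat >> h.py <<'E'
def seg(hsv,roi,lo,hi):
    x0,y0,x1,y1=roi; m=np.zeros(hsv.shape[:2],np.uint8)
    m[y0:y1,x0:x1]=cv2.inRange(hsv,np.array(lo),np.array(hi))[y0:y1,x0:x1]
    cs,_=cv2.findContours(m,cv2.RETR_EXTERNAL,cv2.CHAIN_APPROX_NONE)
    return max(cs,key=cv2.contourArea) if cs else None
def rect(g,c,z):
    P=np.array([ray(g,u,v,z)[:2] for u,v in c[:,0]],np.float32)
    (x,y),(w,h),a=cv2.minAreaRect(P)
    if w<h: w,h,a=h,w,a+90   # a: direction of the long side in world, deg
    return np.round([x,y,w,h,(a+90)%180-90],1), P
E
python3 - <<'E'
from h import *
g=dict(np.load('top0.npz'));im=g['image'];hsv=cv2.cvtColor(im,cv2.COLOR_RGB2HSV)
for n,roi,z in [('cork',(145,172,206,215),30),('longboard',(155,95,212,162),6),('tape',(244,112,282,150),24),('halfboard',(234,175,298,220),6),('half',(330,105,377,152),30),('bore',(405,102,455,150),30),('postboard',(412,170,466,222),6)]:
    for vmin in (130,):
        c=seg(hsv,roi,(8,40,vmin),(35,255,255)); print(n,rect(g,c,z)[0])
c=seg(hsv,(340,188,370,215),(0,0,90),(180,80,255));print('sleeve',rect(g,c,50)[0])
for n,roi in [('longmark',(165,105,202,152)),('halfmark',(243,182,290,213)),('postmark',(422,180,458,213)),('borehole',(420,112,445,136))]:
    c=seg(hsv,roi,(0,0,0),(180,255,75 if n!='borehole' else 90)); print(n,rect(g,c,6 if n!='borehole' else 30)[0])
for n,uv in [('c',(175,193)),('half',(352,127))]: pass
x0,y0,x1,y1=140,90,480,230
save('crop0.png',cv2.resize(im[y0:y1,x0:x1],None,fx=2.35,fy=2.35,interpolation=cv2.INTER_CUBIC))
E
```

```text
cork [464.9 297.3 134.7  93.9 -89.8]
longboard [619.1 292.1 158.6 129.5   1.5]
tape [6.093e+02 1.064e+02 8.640e+01 8.450e+01 5.000e-01]
halfboard [458.7  99.6 144.6 101.4 -89.8]
half [ 6.151e+02 -1.005e+02  1.083e+02  1.058e+02 -2.000e-01]
bore [ 622.2 -276.5  116.9  110.4  -89.7]
postboard [ 463.3 -300.4  127.3  118.9  -90. ]
sleeve [ 4.448e+02 -9.860e+01  3.750e+01  3.520e+01 -4.000e-01]
longmark [619.2 292.  100.   43.9  19.3]
halfmark [457.7 100.4  84.6  39.3  86.6]
postmark [ 459.8 -282.7   24.8   18.3  -80.5]
borehole [ 624.7 -279.1   21.8   19.4  -45.1]
```

View pics/crop0.png

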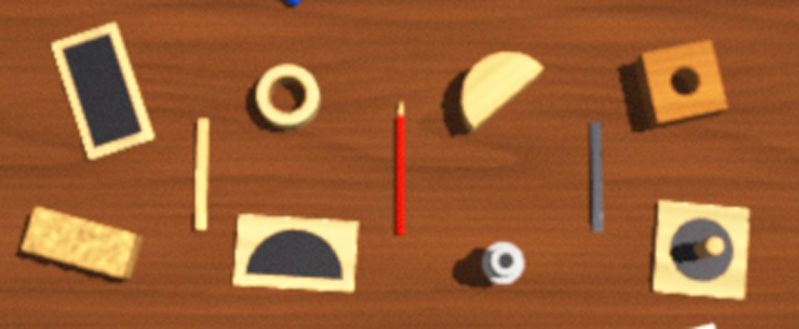

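The silhouettes are measured: long mark (619,292) at 19°, half mark facing +x. I'll square the tool to the world axes and move over the sleeve for a wrist look.

Emit:
servo_tool:
  rows:
    - [1,0,0,0,0,0,7.1]
    - [1,0,0,0,0,0,7.1]
    - [1,0,0,0,0,0,7.1]
    - [1,-1.8,4,0,0,0,0]
    - [1,-1.8,4,0,0,0,0]
    - [1,-1.8,4,0,0,0,0]
    - [1,-1.8,4,0,0,0,0]
    - [1,-1.8,4,0,0,0,0]
    - [1,-1.8,4,0,0,0,0]
    - [1,-1.8,4,0,0,0,0]
    - [1,-1.8,4,0,0,0,0]
    - [1,-1.8,4,0,0,0,0]

```text
clock: 1.3
position: [389.4, -220.1, 242.2]
ee_rot: [-0.0, 1.0, 0.0, -0.0]
contact_force: [1.1, 0.0, 0.4]
gripper_width: 85.4
```

Emit:
servo_tool:
  rows:
    - [1,-1.8,4,0,0,0,0]
    - [1,-1.8,4,0,0,0,0]
    - [1,-1.2,4,0,0,0,0]
    - [1,0,0,0,0,0,0]
    - [1,0,0,0,0,0,0]

```text
clock: 1.8
position: [437.1, -101.0, 242.0]
ee_rot: [-0.002, 1.0, 0.0, -0.0]
contact_force: [0.2, 0.3, 0.1]
gripper_width: 85.2
```

```bash
cat >> h.py <<'E'
from scipy.spatial.transform import Rotation as R
def goto(x,y,z,jaw=None):
    """tool-axis cm shift after the turn; turn about tool z in deg (jaw = world angle of tool y, mod 180)"""
    s=read_state();r=R.from_quat(s['ee_rot'])
    ya=r.as_matrix()[:,1];cur=np.degrees(np.arctan2(ya[1],ya[0]))
    t=0 if jaw is None else -((jaw-cur+90)%180-90)
    M=(r*R.from_rotvec([0,0,np.radians(t)])).as_matrix() if True else 0
    print('turn',round(t,1),'tilt',np.round(np.degrees(np.arccos(-M[2,2])),2),'shift cm',np.round(M.T@(np.array([x,y,z])-s['position'])/10,2))
def wr(n):
    g=get_image('wrist');save(n+'.png',g['image']);np.savez(n+'.npz',**g);return g
E
python3 - <<'E'
from h import *
s=read_state();print(s['clock'],np.round(s['position'],1),np.round(s['ee_rot'],4),s['joints'])
g=wr('w1');print(np.round(g['extrinsics'],3).tolist(),g['mtx'][0][0])
goto(445,-99,242,90)
E
```

```text
1.8 [ 437.1 -101.   242. ] [-1.7e-03  1.0e+00  0.0e+00 -5.0e-04] [ 1.36998858e-01  8.04759393e-02 -4.00009747e-01 -1.48399530e-04
 -1.09126587e+00 -1.70437099e+00]
[[-0.003, -0.949, -0.314, 355.2], [1.0, -0.003, -0.001, -101.35], [-0.0, -0.314, 0.949, 372.328], [0.0, 0.0, 0.0, 1.0]] 278.27610974877274
turn 0.1 tilt 0.06 shift cm [-0.82  0.28 -0.  ]
```

View pics/w1.png

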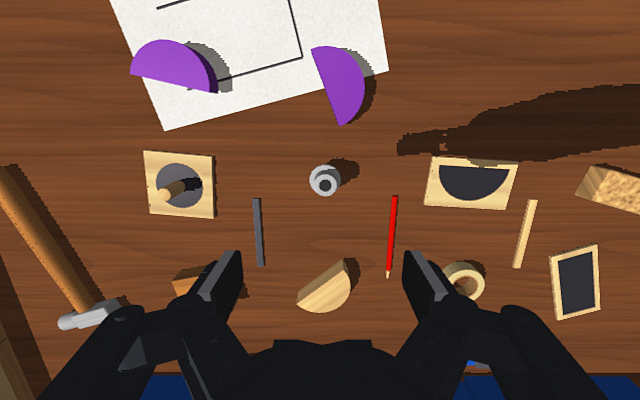

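The wrist view shows the sleeve at (325,181), post board at (180,185), half mark at (475,182), half block at (327,290) and tape at (462,283). I'll measure the sleeve's head (top at z=56) here and in the top view.

```bash
python3 - <<'E'
from h import *
g=dict(np.load('w1.npz'));t=dict(np.load('top0.npz'))
for G,roi in((g,(305,160,350,202)),(t,(342,190,368,214))):
    hsv=cv2.cvtColor(G['image'],cv2.COLOR_RGB2HSV)
    x0,y0,x1,y1=roi
    c=seg(hsv,roi,(0,0,85),(180,90,255)); print('blob',cv2.boundingRect(c),rect(G,c,40)[0])
    gr=cv2.cvtColor(G['image'],cv2.COLOR_RGB2GRAY)[y0:y1,x0:x1]
    m=np.zeros_like(gr);cv2.drawContours(m,[c-[x0,y0]],-1,255,-1);m=cv2.erode(m,np.ones((5,5)))
    v=np.where(m>0,gr,255);_,_,p,_=cv2.minMaxLoc(cv2.GaussianBlur(v,(5,5),0));
    ys,xs=np.nonzero(v<110);print('hole',p[0]+x0,p[1]+y0,xs.mean()+x0,ys.mean()+y0,len(xs),ray(G,xs.mean()+x0,ys.mean()+y0,56))
    # flange silhouette check: predicted extents
E
python3 - <<'E'
import cv2,numpy as np
a=cv2.imread('pics/w1.png')[155:210,295:360];b=cv2.imread('pics/top0.png')[183:219,335:375]
o=np.full((440,800,3),0,np.uint8);a=cv2.resize(a,None,fx=7,fy=7,interpolation=0)[:385];b=cv2.resize(b,None,fx=8,fy=8,interpolation=0)
o[:a.shape[0],:min(455,a.shape[1])]=a;o[:b.shape[0],470:470+b.shape[1]]=b
cv2.imwrite('pics/s.png',o)
E
```

```text
blob (309, 164, 31, 33) [442.1 -98.   39.   37.9  43.6]
hole 326 182 324.4122807017544 184.6140350877193 114 [444.11255433 -98.46394776  56.        ]
blob (345, 193, 18, 18) [445.7 -98.6  37.8  37.8 -89.9]
hole 355 200 353.52 201.08 25 [445.18381117 -96.85133203  56.        ]
```

View pics/s.png

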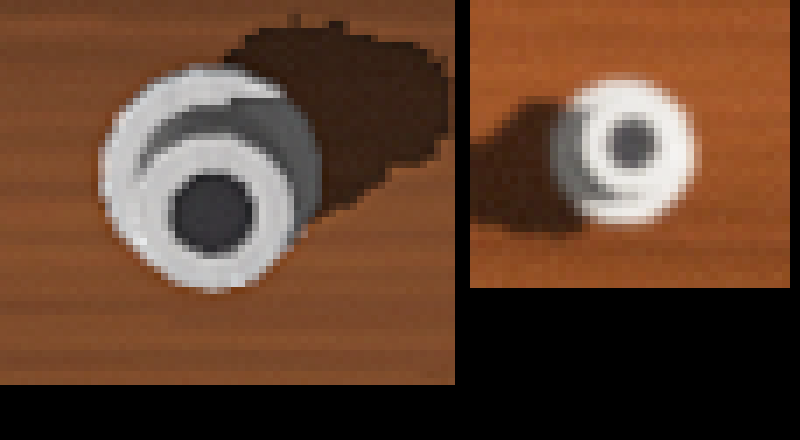

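The head's hole is at about (325,185), which puts the sleeve at (445,-99), good in both views. I'll grip its head.

Emit:
servo_tool:
  rows:
    - [0.7,-0.8,0.2,4,0,0,0]
    - [0.7,0,0,4.5,0,0,0]
    - [0.7,0,0,4.5,0,0,0]
    - [0.7,0,0,4,0,0,0]
    - [0.7,0,0,2.8,0,0,0]
    - [0.7,0,0,0,0,0,0]
    - [0,0,0,0,0,0,0]
    - [0,0,0,0,0,0,0]
    - [0,0,0,0,0,0,0]
    - [0,0,0,0,0,0,0]
    - [0,0,0,0,0,0,0]
    - [0,0,0,0,0,0,0]

```text
clock: 3.05
position: [446.6, -100.0, 46.1]
ee_rot: [-0.001, 1.0, -0.0, 0.002]
contact_force: [-1.0, -1.8, 5.6]
gripper_width: 26.3
```

Emit:
servo_tool:
  rows:
    - [0,0,0,-2,0,0,0]
    - [0,0,0,-4,0,0,0]
    - [0,0,0,-4,0,0,0]
    - [0,0,0,-4,0,0,0]
    - [0,0,0,0,0,0,0]

```text
clock: 3.55
position: [448.5, -99.6, 190.2]
ee_rot: [-0.001, 1.0, 0.0, 0.007]
contact_force: [1.0, 0.6, -1.6]
gripper_width: 25.7
```

Emit:
servo_tool:
  rows:
    - [0,-2.8,-3,0,0,0,0]
    - [0,-2.8,-3,0,0,0,0]
    - [0,-2.8,-3,0,0,0,0]
    - [0,-2.8,-3,0,0,0,0]
    - [0,-2.8,-3,0,0,0,0]
    - [0,-2.6,-2.8,0,0,0,0]
    - [0,0,0,0,0,0,0]
    - [0,0,0,0,0,0,0]
    - [0,0,0,0,0,0,0]

```text
clock: 4.45
position: [610.3, -276.8, 183.5]
ee_rot: [-0.001, 1.0, 0.001, -0.001]
contact_force: [-0.2, -0.9, -2.4]
gripper_width: 26.1
```

Run:
```python
from h import *
s=read_state();print(s['clock'],np.round(s['position'],1),np.round(s['ee_rot'],4),s['gripper_width'])
g=wr('w2');print(np.round(g['extrinsics'],3).tolist());print(proj(g,[624.7,-279,30]),proj(g,s['position']))
im=g['image'];o=np.vstack([im]);save('w2.png',o)
```

```text
4.45 [ 610.3 -276.8  183.5] [-6.e-04  1.e+00  5.e-04 -9.e-04] 26.0718701480262
[[-0.001, -0.95, -0.313, 528.57], [1.0, -0.0, -0.001, -277.065], [0.001, -0.313, 0.95, 313.933], [0.0, 0.0, 0.0, 1.0]]
[320.04321976 199.45749428] [322.37922475 265.72870333]
```

View pics/w2.png

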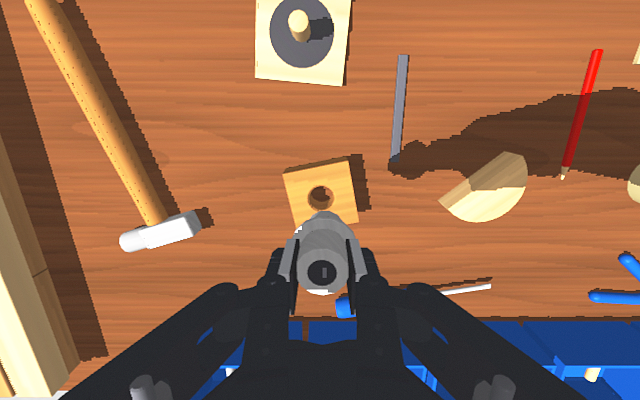

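The bore's mouth is at about (320,197) and the gripped sleeve's head hole at (322,271). The sleeve hangs straight.

Run:
```python
from h import *
g=dict(np.load('w2.npz'));im=g['image'];gr=cv2.cvtColor(im,cv2.COLOR_RGB2GRAY);hsv=cv2.cvtColor(im,cv2.COLOR_RGB2HSV)
# block top face corners (orange, bright)
c=seg(hsv,(270,150,370,235),(8,80,150),(28,255,255));print('blk',rect(g,c,30)[0])
c=seg(hsv,(300,180,340,210),(0,0,0),(180,255,165));print('hole',cv2.boundingRect(c),cv2.fitEllipse(c)[0],rect(g,c,30)[0])
x0,y0,x1,y1=300,255,345,288
v=gr[y0:y1,x0:x1];m=(v<60).astype(np.uint8)
cs,_=cv2.findContours(m,cv2.RETR_EXTERNAL,cv2.CHAIN_APPROX_NONE)
for c in cs:
    if cv2.contourArea(c)>80:
        b=cv2.boundingRect(c);print('headhole',b,b[0]+b[2]/2-.5+x0,b[1]+b[3]/2-.5+y0,ray(g,b[0]+b[2]/2-.5+x0,b[1]+b[3]/2-.5+y0,194.5))
z=cv2.resize(im[150:300,270:370],None,fx=5,fy=5,interpolation=0)[:,:];z=cv2.resize(z,(400,600));save('z2.png',z)
```

```text
blk [ 618.6 -279.7  111.2   94.1  -90. ]
hole (308, 186, 23, 24) (318.7615966796875, 197.9974365234375) [ 624.1 -280.6   26.1   22.7   28.9]
headhole (8, 5, 28, 25) 321.5 272.0 [ 606.97941259 -277.22221579  194.5       ]
```

View pics/z2.png

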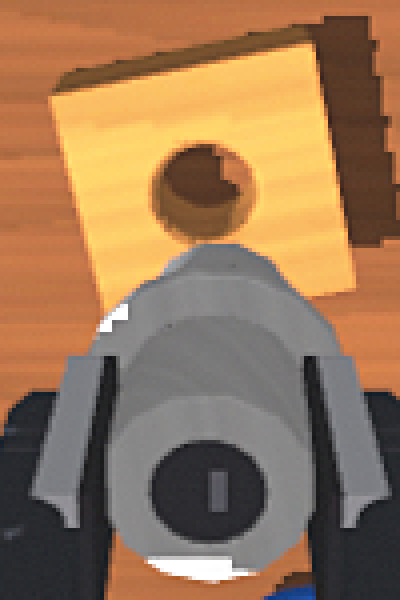

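Run:
```python
from h import *
g=dict(np.load('w2.npz'))
print('bore',ray(g,320.4,197.6,30)); print('foot near edge (x is centre-13)',ray(g,321.3,210.6,138.5), ray(g,321.3,210.6,140))
print('head',ray(g,321.6,272.2,194.5),ray(g,321.6,272.2,192.5), 'near rim', ray(g,321.6,150+580/4-.5,194.5))
```

```text
bore [ 622.59216936 -278.61289765   30.        ]
foot near edge (x is centre-13) [ 595.89946228 -277.42666745  138.5       ] [ 595.32377361 -277.42357712  140.        ]
head [ 607.09400763 -277.17262861  194.5       ] [ 608.40896118 -277.17442698  192.5       ] near rim [ 620.25681691 -277.17226152  194.5       ]
```

Emit:
servo_tool:
  rows:
    - [0,-1.55,-0.15,0,0,0,0]
    - [0,0,0,3,0,0,0]
    - [0,0,0,4,0,0,0]
    - [0,0,0,2.4,0,0,0]
    - [0,0,0,0.8,0,0,0]
    - [0,0,0,0,0,0,0]
    - [0,0,0,0,0,0,0]
    - [0,0,0,0,0,0,0]

```text
clock: 5.3
position: [628.1, -279.3, 84.8]
ee_rot: [-0.001, 1.0, -0.001, 0.002]
contact_force: [0.2, 0.2, -0.4]
gripper_width: 26.0
```

Run:
```python
from h import *
s=read_state();print(s['clock'],np.round(s['position'],1),np.round(s['ee_rot'],4),s['contact_force'])
g=wr('w3');w=g['image'][200:360,240:400]; sc=get_image('scene')
np.savez('sc3.npz',**sc)
u,v=proj(sc,[623,-279,30]).astype(int)
a=cv2.resize(w,(400,400),interpolation=0);b=cv2.resize(sc['image'][v-50:v+30,u-40:u+40],(400,400),interpolation=cv2.INTER_CUBIC);save('z3.png',np.hstack([a,b]));print(u,v)
```

```text
5.3 [ 628.1 -279.3   84.8] [-8.e-04  1.e+00 -6.e-04  2.e-03] [ 0.15391601  0.17488304 -0.37994444]
305 296
```

View pics/z3.png

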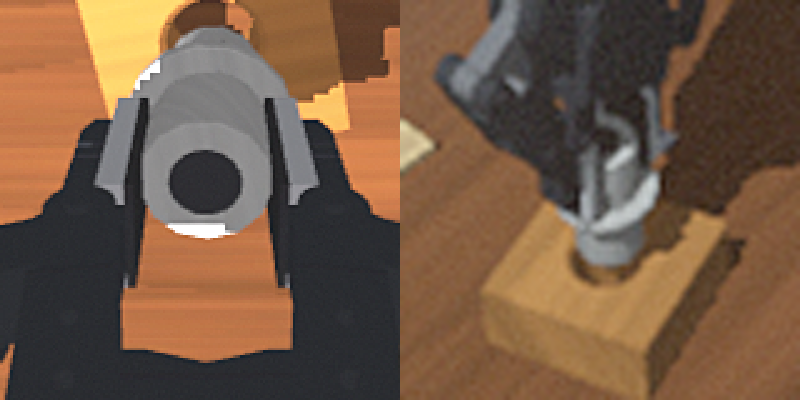

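The foot is hovering just over the mouth in both views, roughly centred. I'll put numbers on the offset.

Run:
```python
from h import *
g=dict(np.load('w3.npz'));E=g['extrinsics'];print(np.round(E[:3,3],1),np.round(E[:3,0],3))
im=g['image']
s=read_state();print(np.round(s['position'],1))
gr=cv2.cvtColor(im,cv2.COLOR_RGB2GRAY)
for v in (203,206,209,212,216,220): print(v,gr[v,296:352].tolist())
print(gr[185:216,324].tolist())
for h in (93,95): print('headhole',ray(g,321.5,272.3,h))
for z in(38,40): print(z,proj(g,[623,-279,z]))
```

```text
[ 545.6 -279.3  214.7] [-0.001  1.    -0.001]
[ 627.7 -279.3   84.2]
203 [216, 217, 216, 217, 217, 217, 217, 217, 217, 217, 219, 219, 221, 209, 178, 161, 145, 91, 59, 66, 70, 72, 72, 74, 74, 73, 73, 74, 74, 73, 72, 72, 69, 62, 107, 151, 144, 144, 144, 146, 140, 121, 103, 102, 107, 110, 112, 111, 111, 110, 111, 110, 112, 110, 109, 109]
206 [218, 218, 219, 220, 219, 220, 219, 219, 221, 223, 211, 172, 153, 141, 90, 61, 68, 73, 70, 75, 71, 72, 70, 71, 74, 72, 71, 71, 72, 72, 72, 72, 70, 64, 110, 154, 147, 145, 145, 145, 145, 145, 149, 132, 100, 103, 101, 107, 109, 110, 109, 109, 112, 113, 111, 111]
209 [219, 219, 218, 219, 218, 219, 219, 220, 222, 200, 126, 105, 94, 80, 67, 67, 68, 69, 70, 71, 69, 67, 69, 68, 67, 65, 66, 65, 66, 65, 64, 66, 68, 66, 99, 138, 133, 135, 144, 142, 140, 140, 142, 149, 134, 89, 98, 105, 104, 109, 112, 110, 112, 111, 111, 112]
212 [217, 217, 214, 215, 215, 215, 217, 211, 180, 135, 129, 98, 93, 98, 94, 81, 66, 63, 69, 86, 109, 137, 151, 140, 130, 122, 123, 124, 126, 123, 126, 123, 123, 122, 126, 123, 106, 82, 64, 48, 96, 145, 152, 141, 90, 90, 93, 103, 105, 105,
[... 205 characters left out ...]
0, 122, 121, 120, 122, 120, 119, 119, 117, 102, 92, 94, 93, 93, 100, 100, 102, 106, 107, 107, 107, 104]
220 [217, 218, 217, 218, 217, 217, 220, 200, 136, 139, 131, 122, 121, 123, 125, 136, 140, 144, 150, 150, 143, 141, 142, 145, 144, 141, 145, 139, 137, 137, 138, 141, 139, 138, 138, 139, 144, 151, 146, 138, 132, 127, 122, 121, 121, 117, 103, 97, 102, 102, 107, 109, 110, 111, 108, 111]
[198, 201, 203, 205, 210, 214, 217, 218, 218, 218, 220, 219, 211, 190, 121, 52, 65, 71, 74, 74, 74, 72, 69, 68, 66, 85, 130, 126, 122, 122, 122]
headhole [ 626.73458334 -279.73463604   93.        ]
headhole [ 625.40154383 -279.72799518   95.        ]
38 [322.84293433 221.88880763]
40 [322.84611444 223.06683562]
```

Run:
```python
from h import *
g=dict(np.load('w3.npz'))
for p,z in [((323,198.2),30),((304.3,209),30),((340.8,209),30),((303.2,216),30),((324.5,210.3),38),((324.5,210.3),39.5),((310,216),39.5),((339,216),39.5)]: print(p,z,np.round(ray(g,*p,z),1))
```

```text
(323, 198.2) 30 [ 608.4 -278.9   30. ]
(304.3, 209) 30 [ 616.6 -292.2   30. ]
(340.8, 209) 30 [ 616.5 -266.2   30. ]
(303.2, 216) 30 [ 621.9 -293.1   30. ]
(324.5, 210.3) 38 [ 614.4 -277.9   38. ]
(324.5, 210.3) 39.5 [ 613.8 -277.9   39.5]
(310, 216) 39.5 [ 618.  -287.7   39.5]
(339, 216) 39.5 [ 618.  -268.    39.5]
```

Bore centre is (623,-279.2) and the foot is at (626,-278). I'll correct by -2.8 and -1 mm, then lower gently.

Emit:
servo_tool:
  rows:
    - [0,0.28,-0.1,0,0,0,0]
    - [0,0,0,0,0,0,0]
    - [0,0,0,0,0,0,0]
    - [0,0,0,0.4,0,0,0]
    - [0,0,0,0.4,0,0,0]
    - [0,0,0,0.4,0,0,0]
    - [0,0,0,0.2,0,0,0]
    - [0,0,0,0,0,0,0]
    - [0,0,0,0,0,0,0]

```text
clock: 6.3
position: [624.3, -279.8, 67.9]
ee_rot: [-0.001, 1.0, 0.0, 0.0]
contact_force: [2.3, 0.7, -3.0]
gripper_width: 25.9
```

Emit:
servo_tool:
  rows:
    - [0,0,0,0.4,0,0,0]
    - [0,0,0,0.4,0,0,0]
    - [0,0,0,0.4,0,0,0]
    - [0,0,0,0.4,0,0,0]
    - [0,0,0,0.3,0,0,0]
    - [0,0,0,0,0,0,0]
    - [0,0,0,0,0,0,0]

```text
clock: 7.0
position: [624.7, -279.4, 49.0]
ee_rot: [-0.001, 1.0, 0.0, 0.001]
contact_force: [3.3, 5.2, -1.1]
gripper_width: 26.2
```

Emit:
servo_tool:
  rows:
    - [0,0,0,0.1,0,0,0]
    - [0,0,0,0.1,0,0,0]
    - [0,0,0,0.1,0,0,0]
    - [0,0,0,0,0,0,0]
    - [0,0,0,0,0,0,0]

```text
clock: 7.5
position: [624.9, -279.4, 48.6]
ee_rot: [-0.001, 1.0, -0.0, 0.001]
contact_force: [0.0, 6.7, 9.2]
gripper_width: 26.1
```

It's at its stop, where home is expected (grip height plus 2 mm). I'll press a little more, release and rise.

Emit:
servo_tool:
  rows:
    - [0,0,0,0.1,0,0,0]
    - [0,0,0,0.1,0,0,0]
    - [0,0,0,0,0,0,0]
    - [1,0,0,-0.2,0,0,0]
    - [1,0,0,0,0,0,0]
    - [1,0,0,0,0,0,0]
    - [1,0,0,0,0,0,0]
    - [1,0,0,0,0,0,0]
    - [1,0,0,-4,0,0,0]
    - [1,0,0,-5,0,0,0]
    - [1,0,0,-5,0,0,0]
    - [1,0,0,0,0,0,0]

```text
clock: 8.7
position: [628.1, -282.0, 195.9]
ee_rot: [-0.001, 1.0, -0.003, 0.008]
contact_force: [0.6, 0.4, -0.1]
gripper_width: 85.4
```

Run:
```python
from h import *
s=read_state();print(s['clock'],np.round(s['position'],1),np.round(s['ee_rot'],4))
g=wr('w4');np.savez('t4.npz',**get_image('top'))
print('home head',proj(g,[623,-279,58]),proj(g,[623,-279,34]))
goto(621,-101,190)
```

```text
8.7 [ 628.1 -282.   195.9] [-0.0011  1.     -0.0032  0.0079]
home head [326.20047934 183.71473556] [326.03942958 177.4054345 ]
turn 0 tilt 0.21 shift cm [ 0.34 17.93 -0.19]
```

View pics/w4.png

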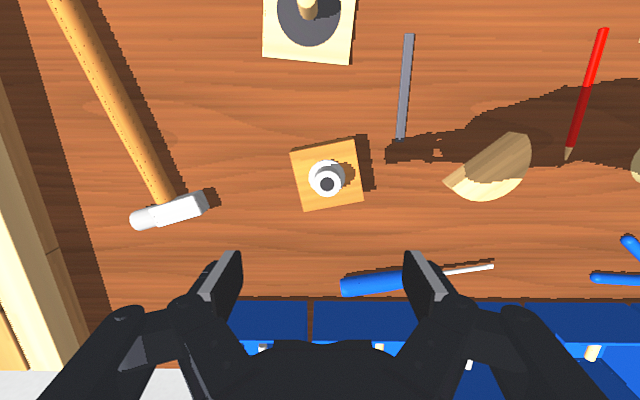

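The sleeve is home: its head hole is at (327,184) against a predicted (326,184), with the flange on the block. Next come the half block, tape, cork and targets, using brighter masks with no viewing needed.

Run:
```python
from h import *
t=dict(np.load('top0.npz'));w=dict(np.load('w1.npz'))
T=[('cork',(145,172,206,215),30),('longboard',(155,95,212,162),6),('tape',(244,112,282,150),24),('halfboard',(234,175,298,220),6),('half',(330,105,377,152),30),('postboard',(412,170,466,222),6)]
W=[('longboard',(545,240,605,325),6),('tape',(438,257,492,305),24),('halfboard',(420,148,522,215),6),('half',(292,254,362,318),30),('postboard',(138,145,220,225),6)]
for nm,G,L in(('top',t,T),('w1',w,W)):
    hsv=cv2.cvtColor(G['image'],cv2.COLOR_RGB2HSV)
    for n,roi,z in L:
        for v in (185,210):
            c=seg(hsv,roi,(8,30,v),(40,210 if n!='x' else 255,255))
            if c is not None and len(c)>5: print(nm,n,v,rect(G,c,z)[0],'area',round(cv2.contourArea(rect(G,c,z)[1])))
    for n,roi in ([('longmark',(165,105,202,152)),('halfmark',(243,182,290,213)),('postmark',(422,180,458,213))] if nm=='top' else [('longmark',(552,248,602,316)),('halfmark',(434,162,515,204)),('postmark',(150,160,212,210))]):
        c=seg(hsv,roi,(0,0,0),(180,130,110)); print(nm,n,rect(G,c,6)[0])
```

```text
top cork 185 [465.8 299.  105.2  43.8  74.4] area 4213
top cork 210 [466.2 300.  100.3  42.7  74.5] area 3941
top longboard 185 [618.8 290.8 125.7  68.2  19.7] area 8223
top longboard 210 [618.4 291.  125.   67.5  19.8] area 8057
top tape 185 [611.6 107.4  59.1  58.3 -89.4] area 2751
top tape 210 [611.  106.8  59.   56.8  45. ] area 2646
top halfboard 185 [458.1  99.1 118.1  70.7  86.6] area 7932
top halfboard 210 [458.1  99.3 117.2  70.1  86.6] area 7796
top half 185 [624.8 -93.1  90.9  48.1 -49.4] area 3306
top half 210 [624.5 -92.5  89.4  46.5 -49.7] area 3145
top postboard 185 [ 462.1 -299.6   91.8   91.8   -5.1] area 8013
top postboard 210 [ 462.2 -299.3   91.2   91.    -5.2] area 7867
top longmark [618.7 292.1 102.2  45.5  19.5]
top halfmark [458.  100.4  89.1  42.9  86.9]
top postmark [ 461.8 -298.7   55.1   53.6   44.4]
w1 longboard 185 [616.8 291.  123.6  68.1  19.5] area 8017
w1 longboard 210 [617.  290.9 122.9  67.7  19.5] area 7852
w1 tape 185 [600.1 115.1  58.9  35.7  50.6] area 799
w1 tape 210 [600.1 115.   57.8  35.5  50.6] area 693
w1 halfboard 185 [456.5 100.  116.3  68.2  86.5] area 3467
w1 halfboard 210 [456.4 100.1 116.1  67.6  86.5] area 3366
w1 half 185 [622.3 -90.8  88.8  44.9 -49.3] area 3007
w1 half 210 [622.6 -91.1  87.7  44.1 -49.3] area 2924
w1 postboard 185 [ 460.1 -296.8   89.4   89.1   84.8] area 7684
w1 postboard 210 [ 460.1 -296.6   88.7   88.6   84.8] area 7569
w1 longmark [616.5 292.6 104.9  48.6  19.5]
w1 halfmark [455.  101.5  93.6  47.1  88.7]
w1 postmark [ 459.7 -296.    61.5   60.3   25.7]
```

All sizes agree to about 2 mm. Half block is at (623.5,-92) with its crown towards 40.6°. Its target centre is (457.2,100) at -3.4°. I'll turn the jaws the way joint 6 allows.

Emit:
servo_tool:
  rows:
    - [1,0,3.8,0,0,0,0]
    - [1,0,3.8,0,0,0,0]
    - [1,0,3.8,0,0,0,0]
    - [1,0,3.8,0,0,0,0]
    - [1,0,3.7,0,0,0,0]
    - [1,0,0,0,0,0,-8.16]
    - [1,0,0,0,0,0,-8.16]
    - [1,0,0,0,0,0,-8.16]
    - [1,0,0,0,0,0,-8.16]
    - [1,0,0,0,0,0,-8.16]
    - [1,0,0,0,0,0,-8.16]
    - [1,0,0,0,0,0,-8.16]

```text
clock: 10.0
position: [622.8, -91.2, 184.0]
ee_rot: [-0.481, 0.877, 0.001, -0.002]
contact_force: [-0.7, -0.6, 0.0]
gripper_width: 85.7
```

Emit:
servo_tool:
  rows:
    - [1,0,0,0,0,0,-8.16]
    - [1,0,0,0,0,0,-8.16]
    - [1,0,0,0,0,0,-8.16]
    - [1,0,0,0,0,0,-8.16]
    - [1,0,0,0,0,0,-8.16]
    - [1,0,0,0,0,0,-8.16]
    - [1,0,0,0,0,0,-8.16]
    - [1,0,0,0,0,0,-8.16]
    - [1,0,0,0,0,0,-8.16]
    - [1,0,0,0,0,0,0]
    - [1,0,0,0,0,0,0]

```text
clock: 11.1
position: [623.2, -91.2, 184.8]
ee_rot: [0.908, -0.419, -0.001, 0.001]
contact_force: [-0.0, -0.7, 0.2]
gripper_width: 85.3
```

Run:
```python
from h import *
s=read_state();print(s['clock'],np.round(s['position'],1),np.round(s['joints'],2))
goto(623.5,-92,15,40.6)
g=wr('w5');print(proj(g,[623.5,-92,30]))
hsv=cv2.cvtColor(g['image'],cv2.COLOR_RGB2HSV)
u,v=proj(g,[623.5,-92,30]).astype(int)
for lo in(150,185,210):
    c=seg(hsv,(max(u-75,0),max(v-75,0),u+75,v+50),(8,30,lo),(40,210,255));print(rect(g,c,30)[0],cv2.contourArea(rect(g,c,30)[1]))
```

```text
11.1 [623.2 -91.2 184.8] [ 0.11  0.44 -0.06 -0.   -1.08  0.59]
turn -0.2 tilt 0.16 shift cm [ 1.100e-01 -1.000e-02  1.698e+01]
[321.3209689  183.65167853]
[624.2 -92.3  92.1  45.  -49.6] 3156.4791237753816
[623.3 -91.   89.2  44.6 -49.5] 3058.2930870177224
[623.  -91.2  89.1  43.4 -49.4] 2984.759755640407
```

The wrist view agrees on the half block. Descending to grip.

Emit:
servo_tool:
  rows:
    - [1,0,0,4,0,0,0]
    - [1,0,0,4.5,0,0,0]
    - [1,0,0,4,0,0,0]
    - [1,0,0,3,0,0,0]
    - [1,0,0,1.5,0,0,0]
    - [1,0,0,0,0,0,0]
    - [0,0,0,0,0,0,0]
    - [0,0,0,0,0,0,0]
    - [0,0,0,0,0,0,0]
    - [0,0,0,0,0,0,0]
    - [0,0,0,0,0,0,0]
    - [0,0,0,0,0,0,0]

```text
clock: 12.35
position: [625.3, -91.0, 18.6]
ee_rot: [0.909, -0.418, 0.002, -0.001]
contact_force: [-1.8, 1.1, 7.2]
gripper_width: 43.7
```

Emit:
servo_tool:
  rows:
    - [0,0,0,-2,0,0,0]
    - [0,0,0,-4,0,0,0]
    - [0,0,0,-4,0,0,0]
    - [0,0,0,0,0,0,7.33]
    - [0,0,0,0,0,0,7.33]
    - [0,0,0,0,0,0,7.33]
    - [0,0,0,0,0,0,7.33]
    - [0,0,0,0,0,0,7.33]
    - [0,0,0,0,0,0,7.33]
    - [0,0,0,0,0,0,0]
    - [0,0,0,0,0,0,0]

```text
clock: 13.45
position: [623.6, -91.1, 116.3]
ee_rot: [-0.687, 0.727, 0.0, 0.0]
contact_force: [-0.7, -0.3, -1.7]
gripper_width: 43.4
```

Run:
```python
from h import *
s=read_state();print(s['clock'],np.round(s['position'],1),np.round(s['joints'],2),s['contact_force'])
goto(457.2,100,60,-3.4)
g=wr('w6')
```

```text
13.45 [623.6 -91.1 116.3] [ 0.11  0.5  -0.14 -0.   -0.93 -0.17] [-0.74353027 -0.25328529 -1.71383969]
turn 0.2 tilt 0.01 shift cm [-18.09  17.74   5.64]
```

View pics/w6.png

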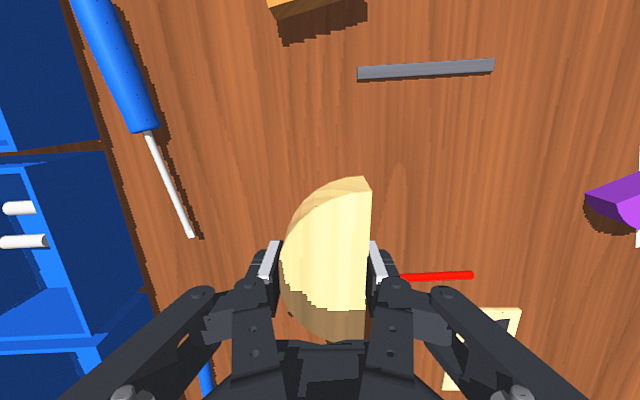

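The half block is held squarely (straight edge near u=370, its corner at about (371,190)). I'll measure it in the grip.

Run:
```python
from h import *
g=dict(np.load('w6.npz'));hsv=cv2.cvtColor(g['image'],cv2.COLOR_RGB2HSV)
m=cv2.inRange(hsv,np.array((15,30,200)),np.array((40,160,255)))
P=[];Q=[]
for v in range(195,300,5):
    r=np.nonzero(m[v,270:385])[0]
    if len(r): Q.append((v,r.min()+270,r.max()+270))
print(Q)
col=[(u,np.nonzero(m[150:300,u])[0].min()+150) for u in (330,340,350,360,365,368,370)];print(col)
for z in(128,130):
    e=np.array([ray(g,q[2]+.5,q[0],z)[:2] for q in Q if q[0]<235]);vx,vy,x0,y0=cv2.fitLine(e.astype(np.float32),2,0,.01,.01).ravel();print('edge ang',np.degrees(np.arctan2(vy,vx)),x0,y0)
    a=np.array([ray(g,q[1]-.5,q[0],z)[:2] for q in Q if q[0]<235]+[ray(g,u,v,z)[:2] for u,v in col[:3]])
    # circle of radius 45 centred on line: least squares
    A=np.c_[2*a,np.ones(len(a))];b=(a**2).sum(1);c=np.linalg.lstsq(A,b,rcond=None)[0];print('circ',c[:2],np.sqrt(c[2]+c[:2]@c[:2]))
```

```text
[(195, np.int64(310), np.int64(371)), (200, np.int64(304), np.int64(371)), (205, np.int64(300), np.int64(371)), (210, np.int64(296), np.int64(370)), (215, np.int64(293), np.int64(370)), (220, np.int64(291), np.int64(370)), (225, np.int64(289), np.int64(369)), (230, np.int64(289), np.int64(369)), (235, np.int64(287), np.int64(369)), (240, np.int64(285), np.int64(369)), (245, np.int64(283), np.int64(368)), (250, np.int64(281), np.int64(368)), (255, np.int64(280), np.int64(368)), (260, np.int64(281), np.int64(366)), (265, np.int64(282), np.int64(366)), (270, np.int64(283), np.int64(366)), (275, np.int64(284), np.int64(365)), (280, np.int64(285), np.int64(365)), (285, np.int64(289), np.int64(365)), (290, np.int64(290), np.int64(364)), (295, np.int64(306), np.int64(365))]
[(330, np.int64(182)), (340, np.int64(179)), (350, np.int64(177)), (360, np.int64(176)), (365, np.int64(180)), (368, np.int64(185)), (370, np.int64(189))]
edge ang 86.4386 598.4558 -123.94563
circ [ 605.65136679 -108.52364764] 32.69485351324343
edge ang 86.43596 598.783 -124.75214
circ [ 605.85723162 -109.59024968] 32.14343606878561
```

Run:
```python
from h import *
g=dict(np.load('w6.npz'))
for z in(127,129,131): print(ray(g,371.5,190,z), 'bottom corner', ray(g,362,176,z-30))
```

```text
[ 597.87216223 -134.44479472  127.        ] bottom corner [ 598.0856086 -133.4643136   97.       ]
[ 598.20640917 -135.06895831  129.        ] bottom corner [ 598.34996673 -133.97640732   99.        ]
[ 598.54065611 -135.69312191  131.        ] bottom corner [ 598.61432486 -134.48850104  101.        ]
```

Block centre matches the TCP to about 0.5 mm. Carrying it to the half mark.

Emit:
servo_tool:
  rows:
    - [0,-2,2,0,0,0,0]
    - [0,-3.2,3.2,0,0,0,0]
    - [0,-3.2,3.2,0,0,0,0]
    - [0,-3.2,3.2,0,0,0,0]
    - [0,-3.2,3.2,0,0,0,0]
    - [0,-3.3,2.9,0,0,0,0.2]
    - [0,0,0,2,0,0,0]
    - [0,0,0,2.5,0,0,0]
    - [0,0,0,1.5,0,0,0]
    - [0,0,0,0,0,0,0]
    - [0,0,0,0,0,0,0]
    - [0,0,0,0,0,0,0]

```text
clock: 14.7
position: [458.6, 100.2, 57.3]
ee_rot: [-0.685, 0.729, -0.0, 0.001]
contact_force: [0.5, -0.1, -1.3]
gripper_width: 43.4
```

Run:
```python
from h import *
s=read_state();print(s['clock'],np.round(s['position'],1),s['contact_force'])
goto(457.2,100,25,-3.4)
```

```text
14.7 [458.6 100.2  57.3] [ 0.54867487 -0.11945587 -1.30707236]
turn -0.1 tilt 0.13 shift cm [0.04 0.14 3.23]
```

Emit:
servo_tool:
  rows:
    - [0,0,0.1,1,0,0,0]
    - [0,0,0,1,0,0,0]
    - [0,0,0,0.6,0,0,0]
    - [0,0,0,0.3,0,0,0]
    - [0,0,0,0,0,0,0]
    - [0,0,0,0.2,0,0,0]
    - [0,0,0,0,0,0,0]
    - [0,0,0,0,0,0,0]

```text
clock: 15.5
position: [456.9, 100.1, 25.5]
ee_rot: [-0.685, 0.729, -0.0, 0.0]
contact_force: [-0.3, 0.6, -1.9]
gripper_width: 43.6
```

Emit:
servo_tool:
  rows:
    - [0,0,0,0.1,0,0,0]
    - [0,0,0,0.1,0,0,0]
    - [0,0,0,0.1,0,0,0]
    - [0,0,0,0,0,0,0]
    - [0,0,0,0,0,0,0]

```text
clock: 16.0
position: [457.0, 100.2, 24.5]
ee_rot: [-0.685, 0.728, -0.0, 0.001]
contact_force: [-5.6, 0.2, 19.0]
gripper_width: 43.1
```

It's in contact. Release, rise and check.

Emit:
servo_tool:
  rows:
    - [1,0,0,-0.2,0,0,0]
    - [1,0,0,0,0,0,0]
    - [1,0,0,0,0,0,0]
    - [1,0,0,0,0,0,0]
    - [1,0,0,0,0,0,0]
    - [1,0,0,-3,0,0,0]
    - [1,0,0,-5,0,0,0]
    - [1,0,0,-5,0,0,0]
    - [1,0,0,-3,0,0,0]
    - [1,0,0,0,0,0,0]
    - [1,0,0,0,0,0,0]

```text
clock: 17.1
position: [456.6, 100.0, 184.5]
ee_rot: [-0.685, 0.729, 0.0, 0.001]
contact_force: [-0.1, -0.4, -0.7]
gripper_width: 85.1
```

Run:
```python
from h import *
s=read_state();print(s['clock'],np.round(s['position'],1))
g=wr('w7');hsv=cv2.cvtColor(g['image'],cv2.COLOR_RGB2HSV)
print(proj(g,[457,100,36]),proj(g,[611,107,24]))
t=get_image('top');np.savez('t7.npz',**t)
th=cv2.cvtColor(t['image'],cv2.COLOR_RGB2HSV)
c=seg(th,(244,112,282,150),(8,30,190),(40,210,255))
if c is not None:print('tape top',rect(t,c,24)[0])
goto(611,107,200,85)
```

```text
17.1 [456.6 100.  184.5]
[320.85048461 186.77700621] [181.98668904 198.2412627 ]
tape top [607.  104.7  68.5  56.1  18.9]
turn -88.6 tilt 0.17 shift cm [15.39 -2.09 -1.75]
```

View pics/w7.png

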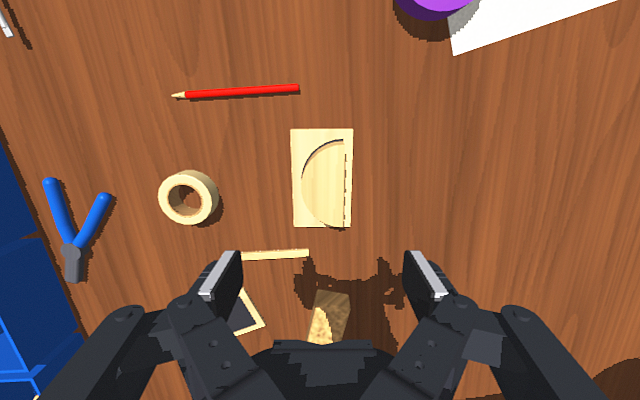

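The half block sits on its board with thin dark margins showing at (345,185) and along the arc. I'll check it closely later. The tape's ring is at (188,197). Measuring it next.

Run:
```python
from h import *
g=dict(np.load('w7.npz'));hsv=cv2.cvtColor(g['image'],cv2.COLOR_RGB2HSV)
for v in(190,215):
    c=seg(hsv,(150,160,228,232),(8,30,v),(40,160,255));print('tape',rect(g,c,24)[0])
# inner hole of top face
gr=hsv[160:232,150:228,2];m=((hsv[160:232,150:228,1]<150)&(gr>225)).astype(np.uint8)
cs,h=cv2.findContours(m,cv2.RETR_CCOMP,cv2.CHAIN_APPROX_NONE)
for i,c in enumerate(cs):
    if cv2.contourArea(c)>200: print(h[0][i][3],rect(g,c+[150,160],24)[0])
goto(611,106.5,16)
```

```text
tape [608.7 106.7  62.7  59.2  86.6]
tape [608.9 108.8  58.9  58.7 -74.4]
-1 [608.4 108.8  58.5  58.2 -56.6]
0 [609.1 109.1  38.2  37.5 -54.4]
turn 0 tilt 0.17 shift cm [ -1.69 -15.49  16.65]
```

Emit:
servo_tool:
  rows:
    - [1,-0.46,-3.8,0,0,0,0]
    - [1,-0.46,-3.8,0,0,0,0]
    - [1,-0.46,-3.8,0,0,0,0]
    - [1,-0.46,-3.9,0,0,0,0]
    - [1,0,0,4,0,0,0]
    - [1,0,0,4.5,0,0,0]
    - [1,0,0,3.5,0,0,0]
    - [1,0,0,1,0,0,0]
    - [1,0,0,0,0,0,0]
    - [1,0,0,0,0,0,0]

```text
clock: 18.2
position: [611.6, 109.2, 55.3]
ee_rot: [-0.685, 0.728, -0.001, 0.001]
contact_force: [0.2, -0.7, 0.4]
gripper_width: 85.5
```

Run:
```python
from h import *
s=read_state();print(s['clock'],np.round(s['position'],1))
goto(609.5,108.3,17)
```

```text
18.2 [611.6 109.2  55.3]
turn 0 tilt 0.1 shift cm [0.1  0.21 3.83]
```

Emit:
servo_tool:
  rows:
    - [1,0.1,0.2,1.5,0,0,0]
    - [1,0,0,1.5,0,0,0]
    - [1,0,0,0.8,0,0,0]
    - [1,0,0,0,0,0,0]
    - [0,0,0,0,0,0,0]
    - [0,0,0,0,0,0,0]
    - [0,0,0,0,0,0,0]
    - [0,0,0,0,0,0,0]
    - [0,0,0,0,0,0,0]
    - [0,0,0,0,0,0,0]

```text
clock: 19.2
position: [609.8, 108.5, 18.5]
ee_rot: [-0.685, 0.728, -0.001, 0.001]
contact_force: [0.1, 0.8, 5.1]
gripper_width: 57.8
```

Emit:
servo_tool:
  rows:
    - [0,0,0,-2,0,0,0]
    - [0,0,0,-4,0,0,0]
    - [0,0,0,-4,0,0,0]
    - [0,0,0,-2,0,0,0]
    - [0,0,0,0,0,0,0]
    - [0,0,0,0,0,0,0]

```text
clock: 19.8
position: [608.2, 108.0, 136.7]
ee_rot: [-0.685, 0.729, 0.0, 0.001]
contact_force: [0.1, -0.2, -1.6]
gripper_width: 57.3
```

Run:
```python
from h import *
s=read_state();print(s['clock'],np.round(s['position'],1),np.round(s['joints'],2))
goto(461,-298,137)
```

```text
19.8 [608.2 108.  136.7] [ 0.44  0.46 -0.15 -0.   -0.96 -0.5 ]
turn 0 tilt 0.06 shift cm [41.44 12.16 -0.08]
```

Emit:
servo_tool:
  rows:
    - [0,2.4,0.7,0,0,0,0]
    - [0,3.9,1.15,0,0,0,0]
    - [0,3.9,1.15,0,0,0,0]
    - [0,3.9,1.15,0,0,0,0]
    - [0,3.9,1.15,0,0,0,0]
    - [0,3.9,1.15,0,0,0,0]
    - [0,3.9,1.15,0,0,0,0]
    - [0,3.9,1.15,0,0,0,0]
    - [0,3.9,1.15,0,0,0,0]
    - [0,3.9,1.15,0,0,0,0]
    - [0,3.9,1.15,0,0,0,0]
    - [0,0,0,0,0,0,0]

```text
clock: 21.0
position: [458.2, -300.6, 134.3]
ee_rot: [-0.683, 0.731, 0.002, -0.001]
contact_force: [-0.1, 0.4, -1.3]
gripper_width: 57.4
```

Emit:
servo_tool:
  rows:
    - [0,0,0,0,0,0,0]
    - [0,0,0,0,0,0,0]

```text
clock: 21.2
position: [460.7, -297.0, 135.3]
ee_rot: [-0.685, 0.729, 0.001, -0.0]
contact_force: [0.2, -0.4, -1.6]
gripper_width: 57.3
```

Run:
```python
from h import *
s=read_state();print(s['clock'],np.round(s['position'],1),s['gripper_width'])
goto(461,-298,75)
g=wr('w8')
print(proj(g,[461,-298,46]),proj(g,[461,-298,6]))
```

```text
21.2 [ 460.7 -297.   135.3] 57.31529804785904
turn 0 tilt 0.12 shift cm [ 0.1  -0.05  6.03]
[320.27212564 205.39315941] [320.48342027 191.3550905 ]
```

View pics/w8.png

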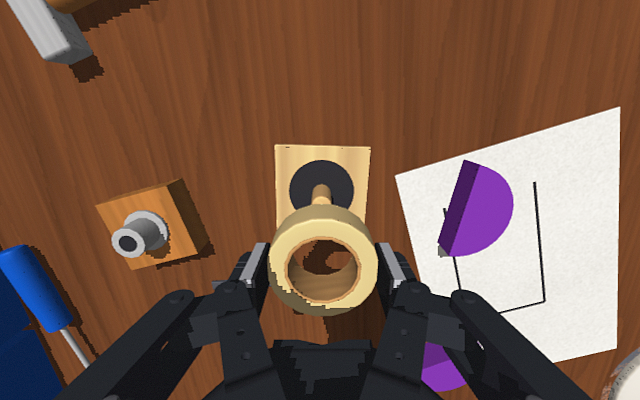

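The tape is held level and the post foot mark is at (321,189), as predicted. Lowering over the post.

Emit:
servo_tool:
  rows:
    - [0,0.1,0,3,0,0,0]
    - [0,0,0,2,0,0,0]
    - [0,0,0,1,0,0,0]
    - [0,0,0,1,0,0,0]
    - [0,0,0,1,0,0,0]
    - [0,0,0,1,0,0,0]
    - [0,0,0,1,0,0,0]
    - [0,0,0,0.7,0,0,0]
    - [0,0,0,0,0,0,0]
    - [0,0,0,0,0,0,0]

```text
clock: 22.25
position: [461.1, -298.8, 29.3]
ee_rot: [-0.685, 0.729, -0.0, -0.0]
contact_force: [-0.9, -0.5, -0.2]
gripper_width: 57.0
```

Emit:
servo_tool:
  rows:
    - [0,0,0,0.2,0,0,0]
    - [0,0,0,0.1,0,0,0]
    - [0,0,0,0,0,0,0]
    - [0,0,0,0,0,0,0]

```text
clock: 22.65
position: [461.1, -298.7, 26.5]
ee_rot: [-0.685, 0.729, -0.0, 0.0]
contact_force: [-0.3, 0.5, -0.6]
gripper_width: 57.5
```

Emit:
servo_tool:
  rows:
    - [0,0,0,0.1,0,0,0]
    - [0,0,0,0.1,0,0,0]
    - [0,0,0,0.1,0,0,0]
    - [0,0,0,0,0,0,0]
    - [0,0,0,0,0,0,0]

```text
clock: 23.15
position: [461.1, -298.7, 24.5]
ee_rot: [-0.685, 0.729, -0.0, 0.0]
contact_force: [-1.9, 2.3, 7.9]
gripper_width: 57.3
```

The tape has touched down. Release, rise, then cross to the cork.

Emit:
servo_tool:
  rows:
    - [1,0,0,-0.1,0,0,0]
    - [1,0,0,0,0,0,0]
    - [1,0,0,0,0,0,0]
    - [1,0,0,0,0,0,0]
    - [1,0,0,0,0,0,0]
    - [1,0,0,-3,0,0,0]
    - [1,0,0,-5,0,0,0]
    - [1,0,0,-5,0,0,0]
    - [1,0,0,-3,0,0,0]
    - [1,0,0,0,0,0,6]
    - [1,0,0,0,0,0,6.1]
    - [1,0,0,0,0,0,0]

```text
clock: 24.35
position: [460.8, -298.6, 184.5]
ee_rot: [-0.604, 0.797, -0.0, 0.0]
contact_force: [-0.1, 0.2, -0.4]
gripper_width: 85.7
```

Run:
```python
from h import *
s=read_state();print(s['clock'],np.round(s['position'],1))
goto(466,299.5,185,-15.5)
g=wr('w9');save('z9.png',cv2.resize(g['image'][120:260,230:410],(540,420)))
```

```text
24.35 [ 460.8 -298.6  184.5]
turn -0.2 tilt 0.02 shift cm [-5.777e+01  1.549e+01 -5.000e-02]
```

Emit:
servo_tool:
  rows:
    - [1,-3,0.8,0,0,0,0]
    - [1,-4,1.07,0,0,0,0]
    - [1,-4,1.07,0,0,0,0]
    - [1,-4,1.07,0,0,0,0]
    - [1,-4,1.07,0,0,0,0]
    - [1,-4,1.07,0,0,0,0]
    - [1,-4,1.07,0,0,0,0]
    - [1,-4,1.07,0,0,0,0]
    - [1,-4,1.07,0,0,0,0]
    - [1,-4,1.07,0,0,0,0]
    - [1,-4,1.07,0,0,0,0]
    - [1,-4,1.07,0,0,0,0]

```text
clock: 25.6
position: [466.5, 189.5, 184.1]
ee_rot: [-0.605, 0.796, -0.0, -0.0]
contact_force: [1.4, 0.1, 0.5]
gripper_width: 85.4
```

Emit:
servo_tool:
  rows:
    - [1,-4,1.1,0,0,0,0]
    - [1,-4,1.1,0,0,0,0]
    - [1,-2.8,0.7,0,0,0,0]
    - [1,0,0,0,0,0,0]
    - [1,0,0,0,0,0,0]
    - [1,0,0,0,0,0,0]

```text
clock: 26.2
position: [467.8, 298.7, 183.9]
ee_rot: [-0.604, 0.797, -0.0, -0.001]
contact_force: [-0.3, 0.4, 0.3]
gripper_width: 85.5
```

Run:
```python
from h import *
s=read_state();print(s['clock'],np.round(s['position'],1))
g=wr('w10');hsv=cv2.cvtColor(g['image'],cv2.COLOR_RGB2HSV)
u,v=proj(g,[466,299.5,30]).astype(int);print(u,v)
for lo in(150,185,210):
    c=seg(hsv,(u-90,max(v-110,0),u+90,v+75),(8,30,lo),(40,200,255));print('cork',rect(g,c,30)[0],cv2.contourArea(rect(g,c,30)[1]))
goto(466,299.5,17,-15.5)
```

```text
26.2 [467.8 298.7 183.9]
323 186
cork [464.1 290.5 205.  196.9 -15.7] 35301.37743330002
cork [464.  301.8 101.5  43.4  74.1] 4210.758909974713
cork [464.2 302.1 100.6  43.   74.5] 4126.594573668204
turn -0.2 tilt 0.05 shift cm [-0.05  0.21 16.71]
```

View pics/w10.png

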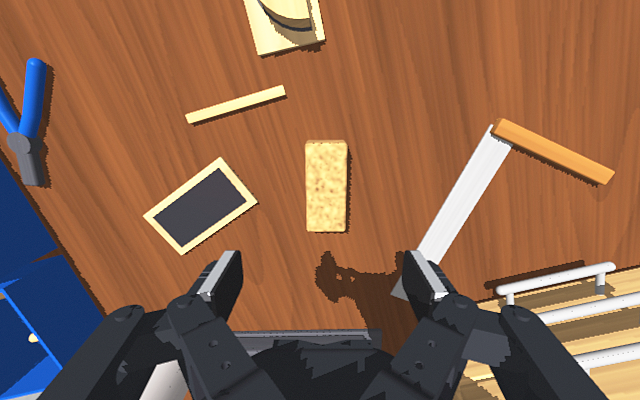

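The cork is at (327,186) in view and measures (465,301) at 74.4°. The long board is at (200,205). The saw is clear of the jaws. Gripping the cork.

Emit:
servo_tool:
  rows:
    - [1,-0.17,0.3,4,0,0,0]
    - [1,0,0,4.5,0,0,0]
    - [1,0,0,4,0,0,0]
    - [1,0,0,2.7,0,0,0]
    - [1,0,0,1.5,0,0,0]
    - [1,0,0,0,0,0,0]
    - [0,0,0,0,0,0,0]
    - [0,0,0,0,0,0,0]
    - [0,0,0,0,0,0,0]
    - [0,0,0,0,0,0,0]
    - [0,0,0,0,0,0,0]
    - [0,0,0,0,0,0,0]

```text
clock: 27.45
position: [466.5, 302.9, 19.0]
ee_rot: [-0.604, 0.797, 0.0, 0.002]
contact_force: [0.5, -1.3, 6.8]
gripper_width: 42.7
```

Emit:
servo_tool:
  rows:
    - [0,0,0,-2,0,0,0]
    - [0,0,0,-4,0,0,0]
    - [0,0,0,-4,0,0,0]
    - [0,0,0,0,0,0,7.9]
    - [0,0,0,0,0,0,7.9]
    - [0,0,0,0,0,0,7.9]
    - [0,0,0,0,0,0,7.9]
    - [0,0,0,0,0,0,7.9]
    - [0,0,0,0,0,0,7.9]
    - [0,0,0,0,0,0,7.6]
    - [0,0,0,0,0,0,0]
    - [0,0,0,0,0,0,0]

```text
clock: 28.65
position: [465.5, 302.0, 117.4]
ee_rot: [-0.169, 0.986, 0.0, -0.0]
contact_force: [0.0, -0.1, -1.1]
gripper_width: 43.0
```

Run:
```python
from h import *
s=read_state();print(s['clock'],np.round(s['position'],1),s['gripper_width'],np.round(s['joints'],2))
g=wr('w11');hsv=cv2.cvtColor(g['image'],cv2.COLOR_RGB2HSV)
p=s['position'];zt=p[2]+12
u,v=proj(g,[p[0],p[1],zt]).astype(int)
# cork ends in the view: near (robot-ward) end and far end along tool x; long edges rows
c=seg(hsv,(u-50,v-110,u+50,v+70),(8,30,185),(40,200,255))
if c is not None: print(rect(g,c,zt)[0],cv2.boundingRect(c),u,v)
goto(617.7,291.8,90,109.5)
```

```text
28.65 [465.5 302.  117.4] 42.99744887010479 [ 0.87  0.39 -0.33 -0.   -0.85 -2.1 ]
[436.3 291.6  41.6  38.4 -70.5] (275, 181, 94, 78) 321 278
turn -0.0 tilt 0.01 shift cm [-14.    -6.05   2.73]
```

Run:
```python
from h import *
g=dict(np.load('w11.npz'));h=cv2.cvtColor(g['image'],cv2.COLOR_RGB2HSV)
print(h[170:215,300:340,2].mean(1).astype(int).tolist()); print(h[170:215,300:340,1].mean(1).astype(int).tolist())
for v in(205,225,245): r=h[v,250:390];print(v,r[:,1][::3].tolist(),r[:,2][::3].tolist())
s=read_state();Rm=R.from_quat(s['ee_rot']).as_matrix()
for v in range(176,212,4): print(v,[np.round(Rm.T@(ray(g,321,v,z)-s['position']),1)[0] for z in(98.5,128.5)])
```

```text
[122, 126, 129, 131, 136, 139, 140, 141, 146, 144, 149, 192, 228, 242, 242, 243, 245, 247, 250, 252, 253, 253, 253, 253, 253, 253, 253, 252, 251, 250, 249, 248, 248, 248, 248, 247, 247, 245, 244, 243, 242, 241, 241, 241, 242]
[127, 129, 130, 130, 131, 131, 130, 130, 131, 131, 131, 134, 131, 123, 121, 119, 117, 114, 111, 109, 108, 107, 106, 105, 106, 107, 109, 111, 113, 115, 117, 118, 119, 119, 119, 121, 121, 122, 123, 123, 123, 124, 124, 123, 122]
205 [166, 163, 159, 157, 160, 160, 160, 165, 167, 116, 98, 91, 103, 111, 111, 107, 107, 112, 117, 125, 122, 118, 119, 126, 129, 129, 123, 121, 119, 121, 119, 116, 112, 117, 99, 106, 111, 108, 113, 135, 156, 146, 148, 147, 149, 150, 151] [158, 161, 156, 145, 147, 148, 151, 155, 157, 255, 255, 255, 255, 253, 253, 254, 254, 253, 251, 248, 248, 251, 250, 246, 242, 240, 244, 249, 250, 250, 249, 250, 252, 252, 255, 254, 253, 253, 254, 204, 72, 75, 74, 71, 72, 73, 76]
225 [162, 164, 163, 166, 162, 164, 160, 161, 163, 138, 118, 124, 129, 126, 119, 119, 123, 119, 110, 104, 130, 112, 112, 123, 137, 131, 124, 126, 120, 115, 105, 96, 94, 87, 92, 102, 1
[... 412 characters left out ...]
 119, 118, 120, 118, 114, 118, 121, 131, 122, 120, 120, 117, 136, 16, 10, 15, 72, 152, 149, 145, 150] [152, 151, 151, 156, 154, 156, 151, 118, 118, 107, 249, 253, 255, 255, 252, 248, 250, 247, 239, 244, 251, 254, 255, 254, 253, 251, 251, 250, 249, 251, 252, 250, 247, 234, 251, 249, 250, 252, 216, 98, 102, 104, 89, 74, 72, 72, 73]
176 [np.float64(44.8), np.float64(52.3)]
180 [np.float64(42.6), np.float64(50.5)]
184 [np.float64(40.3), np.float64(48.6)]
188 [np.float64(37.9), np.float64(46.8)]
192 [np.float64(35.6), np.float64(44.9)]
196 [np.float64(33.2), np.float64(43.0)]
200 [np.float64(30.9), np.float64(41.1)]
204 [np.float64(28.5), np.float64(39.2)]
208 [np.float64(26.0), np.float64(37.3)]
```

The cork is centred in the grip (end at +49.7 mm). Carrying it to the long mark (617.7,291.7).

Emit:
servo_tool:
  rows:
    - [0,-2.5,-1.1,0,0,0,0]
    - [0,-3.8,-1.65,0,0,0,0]
    - [0,-3.8,-1.65,0,0,0,0]
    - [0,-3.9,-1.65,0,0,0,0]
    - [0,0,0,2,0,0,0]
    - [0,0,0,2.5,0,0,0]
    - [0,0,0,1.5,0,0,0]
    - [0,0,0,0,0,0,0]
    - [0,0,0,0,0,0,0]
    - [0,0,0,0,0,0,0]

```text
clock: 29.7
position: [618.5, 292.2, 59.0]
ee_rot: [-0.169, 0.986, 0.0, 0.001]
contact_force: [1.0, -0.3, 0.6]
gripper_width: 42.8
```

Run:
```python
from h import *
s=read_state();print(s['clock'],np.round(s['position'],1))
goto(617.7,291.7,27,109.5)
```

```text
29.7 [618.5 292.2  59. ]
turn -0.1 tilt 0.16 shift cm [ 0.1  -0.02  3.2 ]
```

Emit:
servo_tool:
  rows:
    - [0,0.1,0,1,0,0,0]
    - [0,0,0,1,0,0,0]
    - [0,0,0,0.8,0,0,0]
    - [0,0,0,0.3,0,0,0]
    - [0,0,0,0.1,0,0,0]
    - [0,0,0,0,0,0,0]
    - [0,0,0,0,0,0,0]

```text
clock: 30.4
position: [617.0, 291.2, 25.2]
ee_rot: [-0.168, 0.986, 0.0, 0.0]
contact_force: [-1.0, -0.1, -0.5]
gripper_width: 42.7
```

Emit:
servo_tool:
  rows:
    - [0,0,0,0.1,0,0,0]
    - [0,0,0,0.1,0,0,0]
    - [0,0,0,0,0,0,0]
    - [0,0,0,0,0,0,0]

```text
clock: 30.8
position: [617.0, 291.2, 25.0]
ee_rot: [-0.168, 0.986, -0.0, 0.0]
contact_force: [-3.2, -0.2, 7.0]
gripper_width: 42.8
```

Emit:
servo_tool:
  rows:
    - [1,0,0,-0.1,0,0,0]
    - [1,0,0,0,0,0,0]
    - [1,0,0,0,0,0,0]
    - [1,0,0,0,0,0,0]
    - [1,0,0,0,0,0,0]
    - [1,0,0,-3,0,0,0]
    - [1,0,0,-5,0,0,0]
    - [1,0,0,-5,0,0,0]
    - [1,0,0,-3,0,0,0]
    - [1,0,0,0,0,0,0]
    - [1,0,0,0,0,0,0]

```text
clock: 31.9
position: [616.8, 291.2, 185.1]
ee_rot: [-0.168, 0.986, 0.001, 0.001]
contact_force: [0.2, -0.1, -1.1]
gripper_width: 85.2
```

Run:
```python
from h import *
s=read_state();print(s['clock'],np.round(s['position'],1))
g=wr('w12');u,v=proj(g,[617.7,291.7,6]).astype(int);print(u,v)
a=cv2.resize(g['image'][v-85:v+65,u-75:u+75],(400,400),interpolation=cv2.INTER_CUBIC)
q=dict(np.load('w7.npz'));u,v=proj(q,[457,100,6]).astype(int)
b=cv2.resize(q['image'][v-60:v+60,u-60:u+60],(400,400),interpolation=cv2.INTER_CUBIC)
save('z12.png',np.hstack([a,b]))
```

```text
31.9 [616.8 291.2 185.1]
321 180
```

View pics/z12.png

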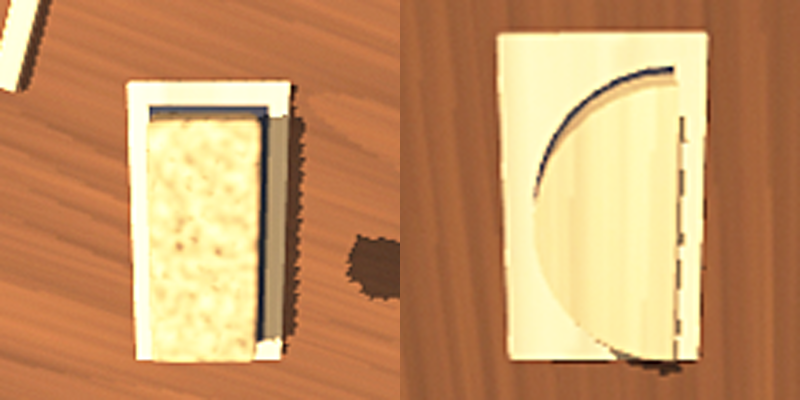

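The cork shows dark margins at the near end and right side. The half block shows a margin on the upper arc. I'll measure both offsets against their boards.

Run:
```python
from h import *
g=dict(np.load('w12.npz'));h=cv2.cvtColor(g['image'],cv2.COLOR_RGB2HSV)
x0,y0=246,95
def hx(z): return z/2.667
# zoom->pixel for w12: px=x0+zx/2.667-.3 ; y0=v-85=95
f=lambda zx,zy:(x0+zx/2.667-.3,y0+zy/2.667-.3)
def line(pts,z,G,F): return [np.round(ray(G,*F(*p),z)[:2],1) for p in pts]
a=np.radians(19.5);ex=np.array([np.cos(a),np.sin(a)]);ey=np.array([-ex[1],ex[0]]);c0=np.array([617.7,291.7])
def rel(p,z,G=g,F=f): d=ray(G,*F(*p),z)[:2]-c0; return np.round([d@ex,d@ey],1)
print('cork corners top face near L/R',rel((148,117),36),rel((264,117),36),'far',rel((255,360),36),rel((150,361),36))
print('mark near L/R',rel((150,105),6),rel((268,105),6),'right far',rel((266,340),6))
print('board near L,R',rel((127,80),6),rel((291,80),6),'left far',rel((136,360),6),rel((282,358),6))
q=dict(np.load('w7.npz'));u,v=proj(q,[457,100,6]).astype(int)
F=lambda zx,zy:(u-60+zx/3.333-.35,v-60+zy/3.333-.35)
a=np.radians(-3.4);ex=np.array([np.cos(a),np.sin(a)]);ey=np.array([-ex[1],ex[0]]);c0=np.array([457.2,100.])
for n,p,z in [('block edge R top',(278,85),36),('edge R mid',(277,220),36),('edge R bot',(274,358),36),('crown',(132,222),36),('block corner top',(279,84),36),('mark arc end top',(273,67),6),('mark edge line',(285,150),6),('mark edge',(280,340),6),('board TL',(97,32),6),('board TR',(308,32),6),('board BL',(110,360),6),('board BR',(300,360),6)]: print(n,rel(p,z,q,F))
```

```text
cork corners top face near L/R [-51.3 -20.3] [-51.1  22.6] far [47.6 21.1] [ 47.9 -22.2]
mark near L/R [-52.7 -21.6] [-52.5  26.6] right far [51.7 28.1]
board near L,R [-62.6 -30.6] [-62.4  35.6] left far [ 61.4 -31. ] [60.7 35.6]
block edge R top [-23.5 -43.9]
edge R mid [-24.   -2.2]
edge R bot [-24.   44.7]
crown [21.2 -1.7]
block corner top [-23.8 -44.2]
mark arc end top [-24.  -45.8]
mark edge line [-28.6 -18.2]
mark edge [-28.4  51.2]
board TL [ 33.3 -57.2]
board TR [-35.1 -56.9]
board BL [33.2 58.9]
board BR [-35.8  59.1]
```

The half block is within 0.7 mm and 0.3°. The cork is off by 1 mm lengthwise, 2.1 mm across and about 1°, inside its silhouette but worth squaring. I'll regrip and nudge it.

Emit:
servo_tool:
  rows:
    - [1,0,0,4,0,0,0]
    - [1,0,0,4.5,0,0,0]
    - [1,0,0,4,0,0,0]
    - [1,0,0,2.5,0,0,0]
    - [1,0,0,0.9,0,0,0]
    - [1,0,0,0,0,0,0]
    - [0,0,0,0,0,0,0]
    - [0,0,0,0,0,0,0]
    - [0,0,0,0,0,0,0]
    - [0,0,0,0,0,0,0]
    - [0,0,0,0,0,0,0]
    - [0,0,0,0,0,0,0]

```text
clock: 33.15
position: [617.8, 291.8, 27.4]
ee_rot: [-0.168, 0.986, 0.001, 0.002]
contact_force: [-1.2, -0.4, 7.1]
gripper_width: 42.7
```

Emit:
servo_tool:
  rows:
    - [0,0,0,-0.6,0,0,0]
    - [0,0,0,0,0,0,0]
    - [0,-0.1,0.2,0,0,0,-0.4]
    - [0,0,0,0,0,0,0]
    - [0,0,0,0,0,0,0]
    - [0,0,0,0.3,0,0,0]
    - [0,0,0,0.3,0,0,0]
    - [0,0,0,0.1,0,0,0]
    - [0,0,0,0,0,0,0]
    - [0,0,0,0,0,0,0]

```text
clock: 34.15
position: [617.3, 293.4, 27.4]
ee_rot: [-0.172, 0.985, -0.0, 0.001]
contact_force: [-5.8, -1.4, 12.1]
gripper_width: 42.5
```

Down with 12 N. Release and rise, backing off for the final views.

Emit:
servo_tool:
  rows:
    - [1,0,0,-0.1,0,0,0]
    - [1,0,0,0,0,0,0]
    - [1,0,0,0,0,0,0]
    - [1,0,0,0,0,0,0]
    - [1,0,0,0,0,0,0]
    - [1,0,0,-3,0,0,0]
    - [1,0,0,-5,0,0,0]
    - [1,0,0,-5,0,0,0]
    - [1,0,0,-3,0,0,0]
    - [1,0,0,0,0,0,0]
    - [1,0,0,0,0,0,0]

```text
clock: 35.25
position: [617.0, 293.4, 186.0]
ee_rot: [-0.171, 0.985, 0.001, 0.0]
contact_force: [0.2, -0.3, -1.1]
gripper_width: 85.5
```

Run:
```python
from h import *
s=read_state();print(s['clock'],np.round(s['position'],1))
g=wr('w13');u,v=proj(g,[617.7,291.7,6]).astype(int);print(u,v)
a=cv2.resize(g['image'][v-85:v+65,u-75:u+75],(400,400),interpolation=cv2.INTER_CUBIC)
q=dict(np.load('w9.npz'))
b=cv2.resize(q['image'][120:240,260:380],(400,400),interpolation=cv2.INTER_CUBIC)
save('z13.png',np.hstack([a,b]))
t=get_image('scene');save('sc13.png',t['image'])
```

```text
35.25 [617.  293.4 186. ]
320 179
```

View pics/z13.png

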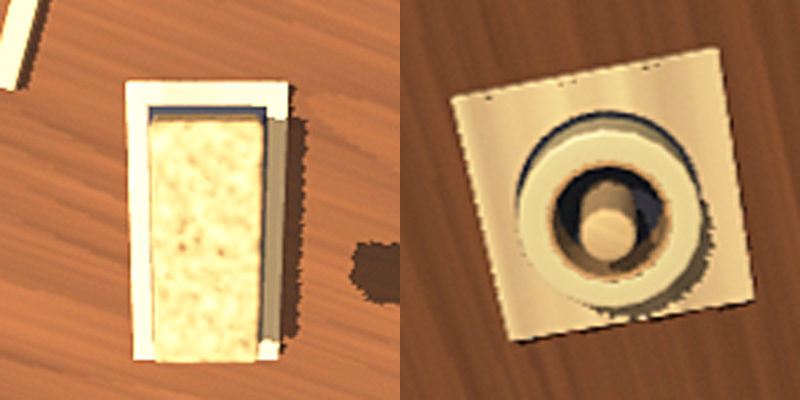

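View pics/sc13.png

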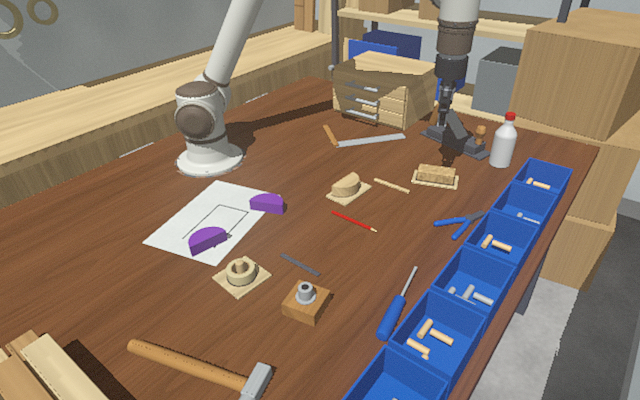

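The cork is now even in its silhouette (top face 150–264 against mark 148–266 in the crop). The tape is flat around the post, and the scene view shows all four seated with the gripper clear. Handing in.

```bash
python3 -c "
from bench import *
print(job_done())"
```

```text
the job is handed in; nothing more can be done
None
```

All four pieces are back in their places, and I handed the job in at about 35 s of the 125 s allowed. The gripper is open and well clear of everything.

- **Sleeve:** It reached its stop at the expected depth. The wrist view showed its flange on the block, with the head within about 1 px of where it should be when home.
- **Half-round block:** It measured within about 0.7 mm and 0.3° of its board's centre.
- **Tape roll:** It lies flat on its board around the post.
- **Cork block:** My first placing was about 2 mm off across and 1° turned, though still inside the silhouette. I gripped it again and nudged it; the last view shows even margins on both sides. I did not re-measure its lengthwise position or angle after that.

The top and wrist cameras disagreed by about 2 mm throughout, which is within the stated calibration. I used averages and then checked each placing in a single view. No check failed at the end, and the highest force I read between moves was about 20 N.

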